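# Eject the mounted specimen and trap it on the chute

### The job

Press down the orange key of the blue specimen ejector with one fingertip so that the red specimen is pushed out of its nest, and with the other finger standing in the chute stop the specimen before it slides off the lower end. Finish while holding: the one finger still keeps the key down and the specimen rests on the chute, clear of the nest, against the other finger. Do not pinch, lift or squeeze the specimen, and leave the pieces standing around the ejector alone.

Things in the scene. Friction and masses are not known exactly. Their poses are not given: they have to be found in the camera images.
- ejector: Blue and aluminium specimen ejector, 150 x 66 mm base plate (x -63 to +87 mm), fixed to the bench. Origin on the bench right under the nest's centre; x axis points down the chute, z up, y across. Along x: orange key -52 to -20 mm, level nest about 0, chute +6 to +80 mm. Nest and chute are one straight channel, 36 mm wide in y, between 5 mm blue cheeks.
- key_top (a point): Centre of the orange key's flat top, 32 mm in x by 38 mm in y, at ejector x = -36 mm, y = 0; 46 mm above the bench when up, 36 mm when fully down. It moves straight down.
- key (a joint): Travel of the orange key in m: 0 up, 0.010 fully down; a spring returns it (1.5 N to start, 4 N fully down). It drives a brass blade, 4 mm behind the specimen at first, that pushes it along x by 2.2 mm per mm of key travel (22 mm in all). Past about half of the key travel the specimen tips onto the chute and slides down in a fraction of a second: have the finger there before.
- nest (a point): Centre of the nest's level floor, 42 mm above the bench, x = 0. A blue bridge crosses over it from x = -10 to +2 mm, its top 61 mm above the bench; the nest's cheeks reach the same height from x = -18 to +8 mm. These are the highest parts of the ejector.
- catch (a point): Point on the chute floor, mid-channel, x = 42 mm, 28 mm above the bench: a finger with its uphill face here traps the specimen at about x = 29 mm. Level with the pressed key (36 mm) a second fingertip stands 8 mm above the floor here and stops the specimen. The floor is smooth steel, falling 21 degrees from x = 6 mm (42 mm high); the cheeks rise about 12 mm over it.
- chute_end (a point): Middle of the chute floor's open lower end, x = 80 mm, 14 mm above the bench. A specimen that is not stopped slides off here onto the bench.
- specimen: Red mounted metal specimen, an upright puck of 25 mm diameter and 16 mm height, 40 to 90 g; origin at the centre of its underside, z up along its axis. It starts in the nest, under the bridge.
- green_puck: Green mounted specimen, 30 mm diameter, 20 mm high, standing loose beside the ejector; origin under its centre. Leave alone.
- black_puck: Black mounted specimen, 30 mm diameter, 24 mm high, standing loose beside the ejector; origin under its centre. Leave alone.
- alu_block: Milled aluminium block with a bore, 32 x 44 x 22 mm, loose beside the ejector; origin under its centre. Leave alone.
- ring: Cut steel tube ring, 41 mm diameter, 16 mm high, loose beside the ejector; origin under its centre. Leave alone.

How it is judged:
On the way, in this order (a step that is already met when the one before it is completed fails the run):
1. the key is being pressed while the specimen is still in its nest (value of joint key above 0.002 m and x of specimen in the frame of ejector below 0.012 m).
2. the specimen has come out onto the chute and is stopped by a finger while the key is down (value of joint key above 0.005 m and x of specimen in the frame of ejector above 0.015 m and contact force between specimen and the fingers above 0.02 N), for 0.2 s.
At the end, for the whole second after the job is handed in: A finger keeps the key at least half down (over 5 mm) while the specimen rests on the chute, between 15 and 66 mm down from the nest centre, in the channel (within 12 mm of its middle), base down (tilt under 0.6 rad), still (under 10 mm/s) and leaning on a finger (over 0.02 N) (all of step 2 and x of specimen in the frame of ejector below 0.066 m and y of specimen in the frame of ejector between -0.012 and 0.012 m and z of specimen in the frame of ejector between 0.012 and 0.046 m and angle between specimen's own z axis and vertical below 0.6 rad and linear speed of specimen below 0.01 m/s); the arm keeps its last pose, push and grip.
It fails at once if the specimen slid off the chute (x of specimen in the frame of ejector above 0.078 m or height (world z) of specimen below 0.009 m).
It fails at once if the specimen was lifted (z of specimen in the frame of ejector above 0.052 m).
It fails at once if the specimen was squeezed (over 12 N) (contact force between specimen and the fingers above 12 N).
It fails at once if a piece standing around the ejector was disturbed (moved over 12 mm) (distance of any of green_puck, black_puck, alu_block, ring from where it was at the start of the episode above 0.012 m).
It also fails if it takes over 32 s, if anything falls off the work surface, if the arm or the gripper's body presses on something with over 40 N, if the wrist force passes 120 N, or if a joint passes its speed limit or range.

### The arm

A 7-joint arm with a two-finger parallel gripper is mounted at the origin on a cart in front of the work surface, level with it; the furniture and walls round the work are solid. World frame = base frame: x ahead of the robot, y to its left, z up, the work surface at z = 0. Lengths are in m, angles in rad, forces in N, time in s.
With the tool pointing down it reaches from about 0.4 to 0.85 m from the base axis. Payload 10.4 kg.
Tool frame: the origin (TCP) lies where the fingers leave the gripper's body, on its centre line; the fingertips stand 70 mm ahead of it and the grasp point (between the pads) lies r.grip_depth ahead of it (r.grip_depth is the distance from the TCP to the grasp point, in m); z points along the fingers, y is the direction in which the jaws open and shut (so a half turn about z gives the same grasp; the last joint's range is limited). The gripper opens to 87 mm and grips with 3 to 60 N. Pads are 19 mm wide; open, the fingers measure 117 mm over their backs; the gripper's body (75 mm by 190 mm) begins 51 mm behind the grasp point.
Start: joints at [-1.327, 0.332, -0.065, 1.46, 0.022, 1.35, -0.088], TCP at [0.165, 0.603, 0.292] pointing down, gripper open.
Joint ranges: [-2.6, 2.6], [-0.5, 2.12], [-1.47, 1.34], [0.16, 2.42], [-1.27, 4.41], [0.06, 2.06], [-2.6, 2.6]. Speed limits (rad/s): [2.22, 2.22, 2.79, 2.79, 3.14, 3.14, 3.14].

### API

Orientations are given as a unit quaternion [x, y, z, w].
In Python, from bench import monitor, viewer, workorder, nets, r gives the robot as it stands.
- The arm moves only by the tool drive_tool, never from a script. Its argument "plan" is a list of rows, each an object of numbers: "rx", "ry", "rz": the turn, a rotation vector about the tool's x, y, z in units of 360 degrees (1.0 is 360 degrees); "x", "y", "z": the shift along the tool's x, y, z in units of 1000 mm (1.0 is 1000 mm); "fingers": the opening, from 0 (shut) to 1 (fully open). In form: [{"rx": .., "ry": .., "rz": .., "x": .., "y": .., "z": .., "fingers": ..}, ...]. A call has 1 to 12 rows; each row is the pose to reach, as a shift and turn from the pose commanded when the call began, along the tool's axes at that moment, turning the shorter way round; what a row does not reach only later rows make up. A row lasts 1/8 s, in which the tool goes at most 62.5 mm and 10.7 degrees, less where a joint would pass 70% of its speed; a pose out of reach is approached as far as the arm can. A call with a number of a shift or a turn outside -1 to 1 is refused whole. A call with a gripper value outside its range is refused whole. The fingers move at their own pace and stop on an object; "squeeze" is the grip in N (left out, the last holds). Time passes only in rows, so rows that repeat a pose let the fingers close. It gives the time, the measured TCP pose, the force and the opening at its end, in the units of the state.
- monitor.read_state(): the state, without advancing time (a new reading comes with each control period).
- viewer.camera(name): name is "side" or "top"; returns a dict with "color" (420x560x3 uint8, red, green, blue), "depth" (420x560 float32, m along the optical axis (not along the pixel's ray), 0 where there is no reading), "camera_matrix" (3x3 intrinsics, pixels), "xyz" and "rotation" of the camera in the world. Camera axes: x right, y down, z forward; pixel columns grow to the right and rows downward; lengths in m; the calibration is good to about 2 mm. A picture is of the moment at which its call begins.
- workorder.close_job(): hands the job in, once; it reports no verdict.
Trained networks look in the newest picture that a camera, given by its name, has taken for a name from the list of things; names that differ only in an ending like _2 or _b are one class to them, and where a whole thing is asked for, a point or a joint stands for the part that bears it (a point fixed in the world has none). Each returns a list of dicts, best first, with "confidence" (0 to 1); they miss things now and then, are a little off and sometimes report something else, mostly with a low value. They report only what shows in the picture. A call takes as long as a camera call.
- nets.find_in(label, camera): "centre" ([x, y, z] in m, in world coordinates, good to about 4 mm: the middle of the surface that is visible of it).
- nets.regions_of(label, camera): "region" (420x560 bool, what is visible of it).
The state is a dict: "time": time; "joint_positions": joint angles; "joint_vel": joint speeds; "joint_torque": joint torques, N m; "ee_pos": TCP position; "eef_rot": TCP orientation; "ft_force": force on the tool from outside, world axes, zero at the start; "torque": the same for the moment, N m; "width": finger opening in m.
Only numpy, scipy, OpenCV 4.12 (cv2) and the standard library are available. Lean on these libraries where they do the work, as an engineer would, in place of code of your own. Each camera call takes 0.05 s, during which the arm holds its last target.

## Working session

There is one attempt and no reset: what is moved stays moved. The work goes in short steps, Python scripts to look and compute and a tool call to move; the robot and the scene stay as the last step left them, time stands still between calls to the robot, and variables do not carry over. Pictures are saved under pics/ and viewed, and the job is handed in when it is done.

Besides the shell and the picture viewer there is one more tool, called after "Request:" as name(argument=value, ...) on one line, values as JSON. drive_tool: Moves the arm, as the interface text tells. Its arguments: {"type":"object","properties":{"plan":{"type":"array","items":{"type":"object","properties":{"rx":{"type":"number","minimum":-1,"maximum":1},"ry":{"type":"number","minimum":-1,"maximum":1},"rz":{"type":"number","minimum":-1,"maximum":1},"x":{"type":"number","minimum":-1,"maximum":1},"y":{"type":"number","minimum":-1,"maximum":1},"z":{"type":"number","minimum":-1,"maximum":1},"fingers":{"type":"number"}}}},"squeeze":{"type":"number"}},"required":["plan"]}

```bash
mkdir -p pics; ls
python3 - <<'E'
from bench import monitor, viewer, workorder, nets, r
import cv2,numpy as np
s=monitor.read_state()
for k,v in s.items(): print(k,np.round(v,4))
print(r.grip_depth)
for n in ("side","top"):
    c=viewer.camera(n); cv2.imwrite(f"pics/{n}0.png",c["color"][:,:,::-1]); np.savez(f"{n}0.npz",**c)
    print(n,c["xyz"],c["rotation"],c["camera_matrix"])
    for l in ("ejector","key_top","specimen","nest","green_puck","black_puck","alu_block","ring","chute_end"):
        try: print(l,[(np.round(d["centre"],3),round(d["confidence"],2)) for d in nets.find_in(l,n)][:2])
        except Exception as e: print(l,e)
E
```

```text
pics
time 0.0
joint_positions [-1.3266  0.3328 -0.0647  1.4609  0.0216  1.3499 -0.0885]
joint_vel [-0.0002 -0.0015  0.0005  0.0006  0.0007 -0.0004  0.0009]
joint_torque [-2.00000e-04 -6.23275e+01  2.48000e-02 -3.89884e+01 -6.13000e-02
  4.01000e-02  1.00000e-04]
ee_pos [0.1647 0.6026 0.2915]
eef_rot [ 1.330e-01  9.911e-01 -7.000e-04 -1.000e-04]
ft_force [-0.6377 -0.1823 -0.7099]
torque [-0.0029 -0.0479  0.0075]
width 0.087
0.051
side [0.54159698 1.056291   0.56064871] [ 8.50256633e-04  8.92104868e-01 -4.51807880e-01 -4.22145618e-03] [[404.5972021    0.         288.01781963]
 [  0.         404.5972021  207.98109692]
 [  0.           0.           1.        ]]
ejector [(array([0.484, 0.319, 0.026]), 0.97)]
key_top [(array([0.525, 0.323, 0.046]), 0.49), (array([0.488, 0.323, 0.029]), 0.43)]
specimen [(array([0.447, 0.384, 0.021]), 0.2)]
nest [(array([0.486, 0.322, 0.02 ]), 0.84)]
green_puck [(array([0.505, 0.404, 0.021]), 0.61), (array([0.486, 0.322, 0.024]), 0.54)]
black_puck [(array([0.449, 0.385, 0.022]), 0.77)]
alu_block [(array([0.562, 0.252, 0.024]), 0.66)]
ring []
chute_end [(array([0.487, 0.324, 0.027]), 0.83)]
top [0.47795485 0.37427825 0.89833162] [-0.70077513  0.71188639 -0.03011017  0.03500516] [[518.16639053   0.         284.68718669]
 [  0.         518.16639053 209.17376323]
 [  0.           0.           1.        ]]
ejector [(array([0.477, 0.304, 0.026]), 0.92)]
key_top []
specimen []
nest []
green_puck [(array([0.503, 0.393, 0.014]), 0.64)]
black_puck [(array([0.449, 0.377, 0.026]), 0.56)]
alu_block [(array([0.56 , 0.248, 0.023]), 0.85)]
ring [(array([0.491, 0.229, 0.017]), 0.77)]
chute_end [(array([0.473, 0.308, 0.024]), 0.86), (array([0.492, 0.23 , 0.013]), 0.66)]
```

View pics/side0.png

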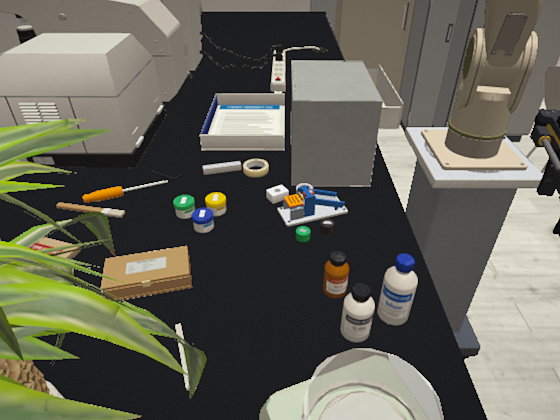

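View pics/top0.png

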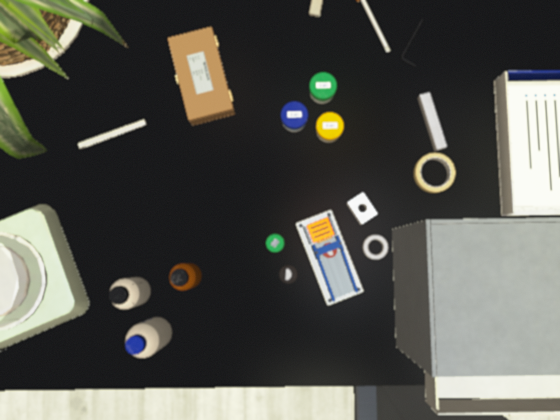

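```bash
cat > h.py <<'E'
import numpy as np,cv2
from scipy.spatial.transform import Rotation as R
def cloud(c):
    K=c["camera_matrix"];d=c["depth"].astype(float);v,u=np.mgrid[:420,:560]
    p=np.stack([(u-K[0,2])/K[0,0]*d,(v-K[1,2])/K[1,1]*d,d],-1)
    rot=np.array(c["rotation"]); M=R.from_quat(rot).as_matrix() if rot.size==4 else rot
    return p@M.T+np.array(c["xyz"])
def proj(c,P):
    M=R.from_quat(c["rotation"]).as_matrix();q=(np.atleast_2d(P)-c["xyz"])@M
    K=c["camera_matrix"];return np.c_[q[:,0]/q[:,2]*K[0,0]+K[0,2],q[:,1]/q[:,2]*K[1,1]+K[1,2]]
E
python3 - <<'E'
from h import *
from bench import viewer,nets
for n,(a,b,cx,d) in (("side",(165,245,250,360)),("top",(180,310,250,400))):
    c=dict(np.load(n+"0.npz"));P=cloud(c)
    im=c["color"][:,:,::-1][a:b,cx:d]
    cv2.imwrite(f"pics/{n}_z.png",cv2.resize(im,None,fx=5 if n=="top" else 7,fy=5 if n=="top" else 7,interpolation=cv2.INTER_CUBIC)[:600,:800])
    hsv=cv2.cvtColor(c["color"],cv2.COLOR_RGB2HSV)
    roi=(P[...,0]>.36)&(P[...,0]<.6)&(P[...,1]>.2)&(P[...,1]<.37)&(P[...,2]>-.01)&(c["depth"]>0)
    H,S,V=hsv[...,0],hsv[...,1],hsv[...,2]
    o=roi&(H>8)&(H<25)&(S>150)&(V>120); bl=roi&(H>95)&(H<125)&(S>120)
    print(n,"orange",o.sum(),P[o].mean(0),P[o].min(0),P[o].max(0),"blue",bl.sum(),P[bl].mean(0), np.percentile(P[bl][:,2],[2,50,98]))
    nets.find_in
    viewer.camera(n)
    m=nets.regions_of("ejector",n)[0]["region"]&(c["depth"]>0)&roi
    pts=P[m]; print("mask",m.sum())
    rect=cv2.minAreaRect(pts[(pts[:,2]>.002)][:,:2].astype(np.float32)*1000);print(rect,cv2.boxPoints(rect))
    bx=(P[...,2]>.06)&(P[...,0]<.7)&(P[...,0]>.3)&(P[...,1]<.25)&(c["depth"]>0)
    print("box",bx.sum(), np.percentile(P[bx],[1,50,99],axis=0))
    bench=(V<40)&(P[...,0]>.3)&(P[...,0]<.7)&(P[...,1]>.2)&(P[...,1]<.5);print("bench z",np.median(P[bench][:,2]))
E
```

```text
side orange 178 [0.52166602 0.32224413 0.04447632] [5.00518730e-01 2.34921622e-01 3.80851020e-04] [0.5432441  0.34397546 0.05451466] blue 548 [0.46722484 0.30946662 0.03602471] [0.00783277 0.03498326 0.06150263]
mask 1702
((477.44525146484375, 305.43902587890625), (149.35308837890625, 68.17831420898438), 19.666650772094727) [[395.65222 312.40747]
 [418.59747 248.20622]
 [559.2383  298.47058]
 [536.293   362.6718 ]]
box 9111 [[ 0.30741417 -0.10281625  0.06280963]
 [ 0.42325011  0.19243634  0.19183022]
 [ 0.52348829  0.19710355  0.2254172 ]]
bench z -0.00013395582948011464
top orange 416 [0.52159681 0.32133527 0.04703613] [0.5033913  0.30073031 0.0076904 ] [0.5411162  0.34173303 0.05086237] blue 307 [0.47276142 0.30354895 0.05297738] [0.02832777 0.06096986 0.06495872]
mask 3422
((476.42266845703125, 304.4874267578125), (152.03993225097656, 69.1738052368164), 20.319042205810547) [[393.12292 310.52438]
 [417.14337 245.655  ]
 [559.7224  298.45047]
 [535.70197 363.31985]]
box 25397 [[0.30260309 0.02778069 0.07442476]
 [0.41965432 0.12747899 0.22570841]
 [0.52151857 0.19650715 0.22863145]]
bench z 0.0016723443347535505
```

```bash
ls pics
```

```text
side0.png
side_z.png
top0.png
top_z.png
```

View pics/top_z.png

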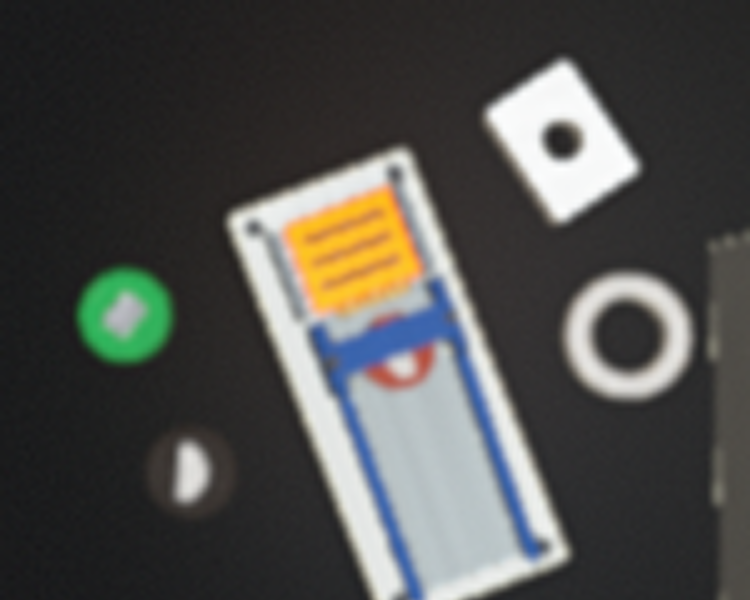

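View pics/side_z.png

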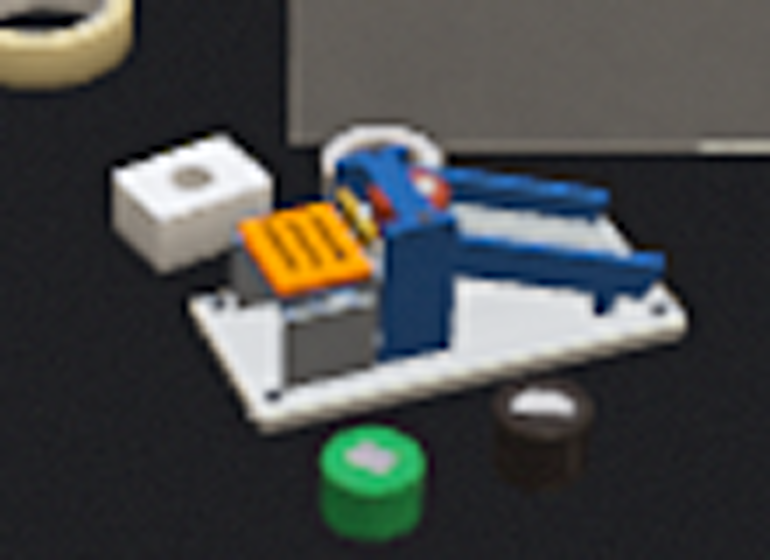

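```bash
cat >> h.py <<'E'
A=np.radians(20.0); E=np.array([np.cos(A),np.sin(A),0]); EX=-E; EY=np.array([EX[1]*-1,EX[0],0])
O=np.array([.4882,.3091,0])
def rel(s,target,yaw_dir=E):
    M=R.from_quat(s["eef_rot"]); y=yaw_dir;z=np.array([0,0,-1.]);x=np.cross(y,z)
    T=R.from_matrix(np.stack([x,y,z],1))
    return M.inv().apply(target-s["ee_pos"])*1.0,(M.inv()*T).as_rotvec()/(2*np.pi)
def tip(s): # tool tip centre in ejector frame
    p=np.array(s["ee_pos"])+R.from_quat(s["eef_rot"]).apply([0,0,.07])-O
    return np.array([p@EX,p@EY,p[2]])*1000
E
python3 - <<'E'
from h import *
from bench import monitor
s=monitor.read_state()
T=O+EX*.004; T[2]=.30
print(rel(s,T))
E
```

```text
(array([-0.38619365, -0.20046761, -0.00771705]), array([ 1.49173981e-05, -7.58578886e-06,  1.51988454e-01]))
```

Request:
drive_tool(plan=[{"z": -0.03,"fingers": 0.862},{"x": -0.05,"y": -0.026,"z": -0.05,"rz": 0.02},{"x": -0.09,"y": -0.047,"z": -0.05,"rz": 0.04},{"x": -0.13,"y": -0.068,"z": -0.05,"rz": 0.06},{"x": -0.17,"y": -0.088,"z": -0.05,"rz": 0.08},{"x": -0.21,"y": -0.109,"z": -0.05,"rz": 0.1},{"x": -0.25,"y": -0.13,"z": -0.05,"rz": 0.115},{"x": -0.28,"y": -0.145,"z": -0.05,"rz": 0.13},{"x": -0.28,"y": -0.145,"z": -0.05,"rz": 0.13}])

```text
validation failed for argument at $.pl...
```

Run:
```python
from h import *
from bench import monitor,viewer
c=viewer.camera("side");cv2.imwrite("pics/side1.png",c["color"][:,:,::-1])
s=monitor.read_state();print(s["time"],s["joint_positions"],s["ft_force"],s["ee_pos"],s["width"])
T=O+EX*.004; T[2]=.30
print(rel(s,T))
```

```text
1.25 [-1.32661494  0.33222328 -0.0647336   1.46011143  0.02158741  1.34988309
 -0.08853118] [ 0.65072923  0.47989349 -0.12363031] [0.16473299 0.60291603 0.29225559] 0.08702625772371336
(array([-0.38621659, -0.20045771, -0.00777429]), array([ 6.64886631e-06, -1.13477577e-05,  1.51985074e-01]))
```

View pics/side1.png

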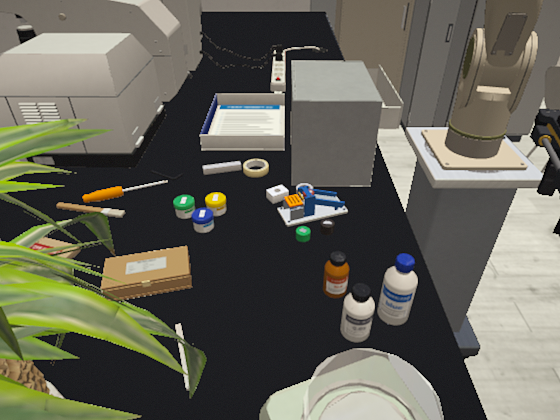

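The call was refused and the arm has not moved (the elapsed time came from camera and net calls). I'll resend with every field filled in.

Request:
drive_tool(plan=[{"rx": 0,"ry": 0,"rz": 0,"x": 0,"y": 0,"z": -0.03,"fingers": 0.862},{"rx": 0,"ry": 0,"rz": 0.02,"x": -0.05,"y": -0.026,"z": -0.05,"fingers": 0.862},{"rx": 0,"ry": 0,"rz": 0.04,"x": -0.09,"y": -0.047,"z": -0.05,"fingers": 0.862},{"rx": 0,"ry": 0,"rz": 0.06,"x": -0.13,"y": -0.068,"z": -0.05,"fingers": 0.862},{"rx": 0,"ry": 0,"rz": 0.08,"x": -0.17,"y": -0.088,"z": -0.05,"fingers": 0.862},{"rx": 0,"ry": 0,"rz": 0.1,"x": -0.21,"y": -0.109,"z": -0.05,"fingers": 0.862},{"rx": 0,"ry": 0,"rz": 0.115,"x": -0.25,"y": -0.13,"z": -0.05,"fingers": 0.862},{"rx": 0,"ry": 0,"rz": 0.13,"x": -0.28,"y": -0.145,"z": -0.05,"fingers": 0.862},{"rx": 0,"ry": 0,"rz": 0.13,"x": -0.28,"y": -0.145,"z": -0.05,"fingers": 0.862}])

```text
time: 2.38
ee_pos: [0.3989, 0.3872, 0.3424]
eef_rot: [0.518, 0.855, 0.0, 0.0]
ft_force: [0.1, 0.8, -0.2]
width: 0.0751
```

Run:
```python
from h import *
from bench import monitor,viewer
c=viewer.camera("side");cv2.imwrite("pics/side2.png",c["color"][:,:,::-1])
s=monitor.read_state();print(s["time"],s["joint_positions"],s["ft_force"],s["ee_pos"],s["width"])
T=O+EX*.004; T[2]=.30
print(rel(s,T))
```

```text
2.425 [-1.03520823  0.1522124   0.2015689   1.58132473 -0.03099972  1.41109446
 -0.34600052] [-0.48076583  0.95560309 -0.31330467] [0.39723944 0.38877553 0.34225554] 0.07513752692173994
(array([-0.11236135,  0.0393651 ,  0.04222637]), array([-5.29508883e-06, -4.01912205e-05,  2.16312075e-02]))
```

View pics/side2.png

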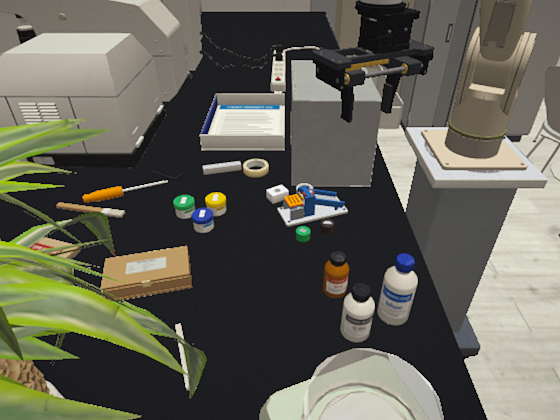

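The gripper hangs above the bench beyond the ejector's side, fingers at about (348,115) and (388,75), clear of the grey box. I'll continue.

Request:
drive_tool(plan=[{"rx": 0,"ry": 0,"rz": 0.0072,"x": -0.037,"y": 0.013,"z": 0,"fingers": 0.862},{"rx": 0,"ry": 0,"rz": 0.0144,"x": -0.075,"y": 0.026,"z": 0,"fingers": 0.862},{"rx": 0,"ry": 0,"rz": 0.0216,"x": -0.112,"y": 0.039,"z": 0,"fingers": 0.862},{"rx": 0,"ry": 0,"rz": 0.0216,"x": -0.112,"y": 0.039,"z": 0.04,"fingers": 0.862},{"rx": 0,"ry": 0,"rz": 0.0216,"x": -0.112,"y": 0.039,"z": 0.08,"fingers": 0.862},{"rx": 0,"ry": 0,"rz": 0.0216,"x": -0.112,"y": 0.039,"z": 0.11,"fingers": 0.862},{"rx": 0,"ry": 0,"rz": 0.0216,"x": -0.112,"y": 0.039,"z": 0.11,"fingers": 0.862}])

```text
time: 3.3
ee_pos: [0.4818, 0.3092, 0.2301]
eef_rot: [0.572, 0.82, -0.002, -0.001]
ft_force: [0.0, -0.0, 0.8]
width: 0.0748
```

```bash
cat > look.py <<'E'
import sys
from h import *
from bench import monitor,viewer
n=sys.argv[1]
out=[]
for k in sys.argv[2:]:
    c=viewer.camera(k);np.savez("last_"+k+".npz",**c)
    im=c["color"][:,:,::-1]
    im=im[20:250,220:450] if k=="side" else im[160:330,240:410]
    cv2.imwrite(f"pics/{k}{n}.png",cv2.resize(im,(600,600),interpolation=cv2.INTER_CUBIC))
s=monitor.read_state();print(s["time"],np.round(s["joint_positions"],3),np.round(s["ft_force"],2),s["ee_pos"],s["width"])
print("tip",tip(s)); T=O+EX*.004; T[2]=.106
print(rel(s,T))
E
python3 look.py 3 side top
```

```text
3.4 [-0.896  0.26   0.29   1.694 -0.079  1.198 -0.233] [ 0.59 -0.28  1.15] [0.48339441 0.30958406 0.23324572] 0.07462574680352309
tip [  4.30078485  -2.13819365 163.24575218]
(array([-0.00217165,  0.00025208,  0.12724473]), array([ 1.12575233e-04, -9.00937831e-05,  6.06856096e-04]))
```

View pics/side3.png

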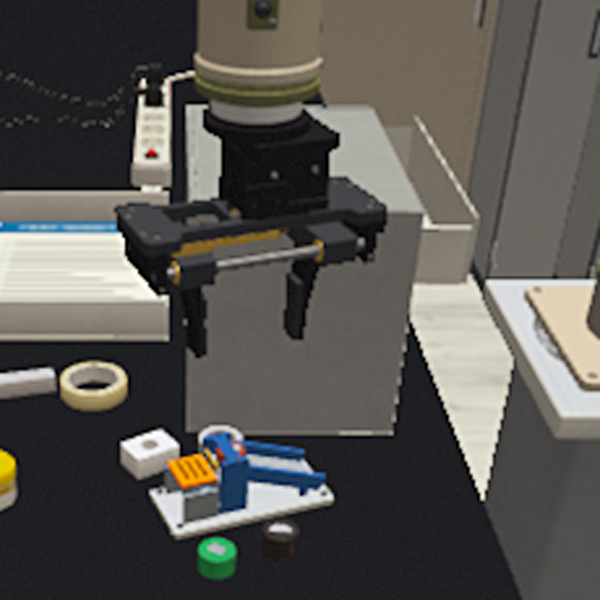

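View pics/top3.png

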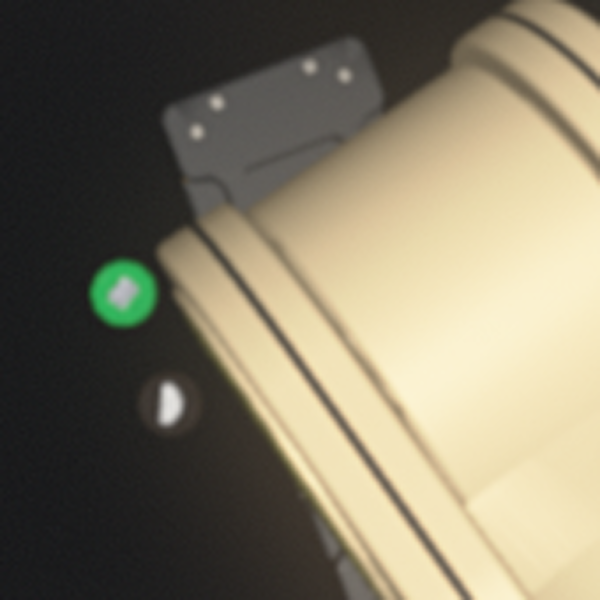

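The side view shows the gripper above the ejector, with the black mount at (270,160) and the beige wrist at (260,60). I need to know how close the arm's underside comes to the box top (z 0.23) once lowered by 127 mm.

Run:
```python
from h import *
c=dict(np.load("last_side.npz"));P=cloud(c);hsv=cv2.cvtColor(c["color"],cv2.COLOR_RGB2HSV)
m=(c["depth"]>0)&(P[...,2]>.25)&(P[...,1]>.0)&(P[...,1]<.5)&(P[...,0]>.2)&(P[...,0]<.7)
for z in np.arange(.25,.75,.03):
    k=m&(abs(P[...,2]-z)<.015)
    if k.sum()>5: print(round(z,2),k.sum(),np.percentile(P[k][:,:2],[2,98],axis=0).round(3).tolist(),c["color"][k].mean(0).round())
```

```text
0.25 655 [[0.386, 0.293], [0.574, 0.375]] [60. 53. 42.]
0.28 1527 [[0.39, 0.266], [0.573, 0.372]] [46. 46. 47.]
0.31 587 [[0.428, 0.297], [0.503, 0.347]] [23. 22. 22.]
0.34 739 [[0.429, 0.301], [0.516, 0.347]] [58. 55. 54.]
0.37 838 [[0.443, 0.316], [0.523, 0.352]] [109. 101.  79.]
0.4 895 [[0.445, 0.315], [0.522, 0.355]] [106.  96.  80.]
0.43 979 [[0.445, 0.32], [0.521, 0.359]] [105.  95.  79.]
0.46 88 [[0.451, 0.333], [0.513, 0.351]] [110.  99.  83.]
```

Run:
```python
import cv2
from bench import viewer
c=viewer.camera("side");cv2.imwrite("pics/sidefull3.png",c["color"][:,:,::-1])
c=viewer.camera("top");cv2.imwrite("pics/topfull3.png",c["color"][:,:,::-1])
from h import *
P=cloud(c);m=(c["depth"]>0)&(P[...,2]>.24)
for x in np.arange(.0,.6,.04):
  k=m&(abs(P[...,0]-x)<.02)
  if k.sum(): print(round(x,2),P[k][:,1:].min(0).round(2),P[k][:,1:].max(0).round(2))
```

```text
0.36 [0.29 0.55] [0.3  0.58]
0.4 [0.21 0.24] [0.33 0.61]
0.44 [0.22 0.24] [0.36 0.6 ]
0.48 [0.24 0.49] [0.38 0.58]
0.52 [0.27 0.24] [0.37 0.57]
0.56 [0.29 0.24] [0.38 0.55]
```

View pics/topfull3.png

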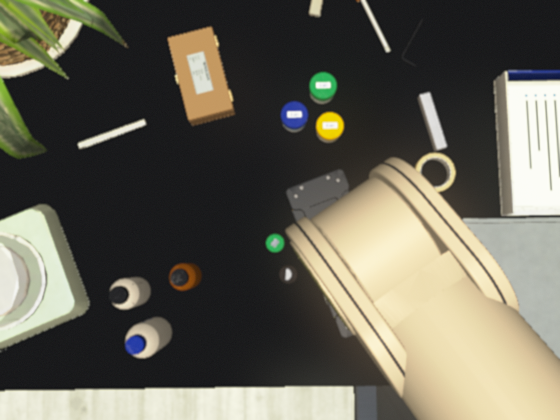

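View pics/sidefull3.png

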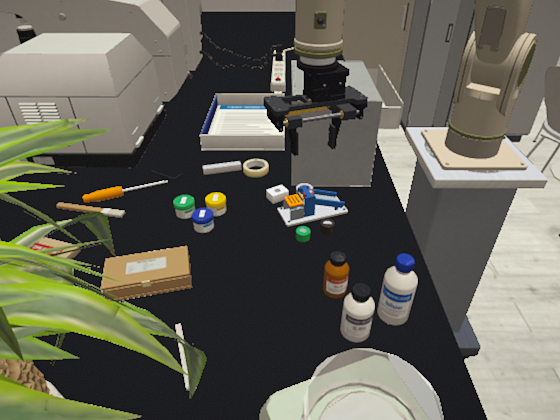

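Request:
drive_tool(plan=[{"rx": 0,"ry": 0,"rz": 0,"x": -0.002,"y": 0,"z": 0.03,"fingers": 0.862},{"rx": 0,"ry": 0,"rz": 0,"x": -0.002,"y": 0,"z": 0.06,"fingers": 0.862},{"rx": 0,"ry": 0,"rz": 0,"x": -0.002,"y": 0,"z": 0.085,"fingers": 0.862},{"rx": 0,"ry": 0,"rz": 0,"x": -0.002,"y": 0,"z": 0.095,"fingers": 0.862},{"rx": 0,"ry": 0,"rz": 0,"x": -0.002,"y": 0,"z": 0.095,"fingers": 0.862},{"rx": 0,"ry": 0,"rz": 0,"x": -0.002,"y": 0,"z": 0.095,"fingers": 0.862}])

```text
time: 4.25
ee_pos: [0.4848, 0.3071, 0.1386]
eef_rot: [0.573, 0.82, 0.001, 0.0]
ft_force: [-0.0, -0.0, 0.0]
width: 0.0752
```

```bash
sed -i 's/im\[20:250,220:450\]/im[100:230,250:380]/' look.py; python3 look.py 4 side
```

```text
4.3 [-0.877  0.359  0.278  1.786 -0.114  1.01  -0.203] [-0.15 -0.49  0.13] [0.48480035 0.30711444 0.13858342] 0.0753347759043617
tip [ 3.73393235  0.64469203 68.58358013]
(array([ 0.00067637, -0.00018965,  0.03258367]), array([ 0.00031801, -0.00013233,  0.00039865]))
```

View pics/side4.png

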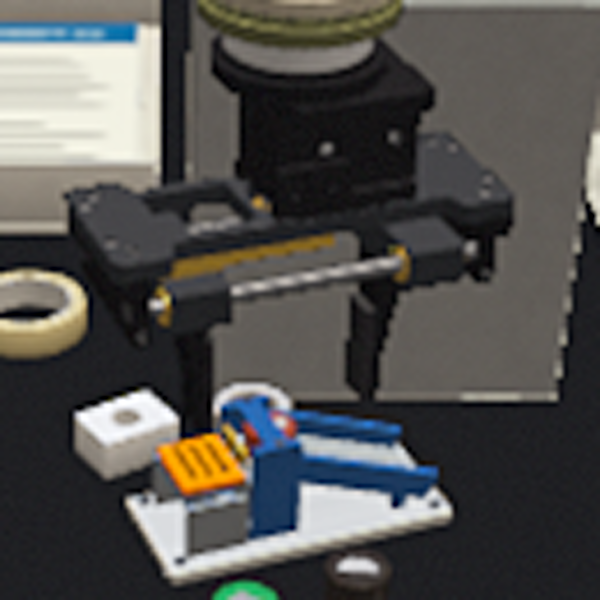

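Run:
```python
from h import *
c=dict(np.load("last_side.npz"));im=c["color"][:,:,::-1].copy()[100:230,250:380];im=cv2.resize(im,(780,780),interpolation=cv2.INTER_CUBIC)
def w(x,y,z): return O+EX*x/1e3+EY*y/1e3+np.array([0,0,z/1e3])
def pl(pts,col):
    q=(proj(c,np.array([w(*p) for p in pts]))-[250,100]+.5)*6-.5
    cv2.polylines(im,[q.astype(int).reshape(-1,1,2)],True,col,1)
for x0,x1 in((-48,-33),(42,57)):
    y=.6;pl([(x0,y-9.5,68.6),(x1,y-9.5,68.6),(x1,y+9.5,68.6),(x0,y+9.5,68.6)],(0,255,0))
pl([(-52,-19,46),(-20,-19,46),(-20,19,46),(-52,19,46)],(255,0,255))
pl([(-63,-33,4),(87,-33,4),(87,33,4),(-63,33,4)],(0,255,255))
pl([(80,-18,14),(6,-18,42),(6,18,42),(80,18,14)],(255,255,0))
cv2.imwrite("pics/ov4.png",im[180:])
P=cloud(c)
```

```text
(no output)
```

View pics/ov4.png

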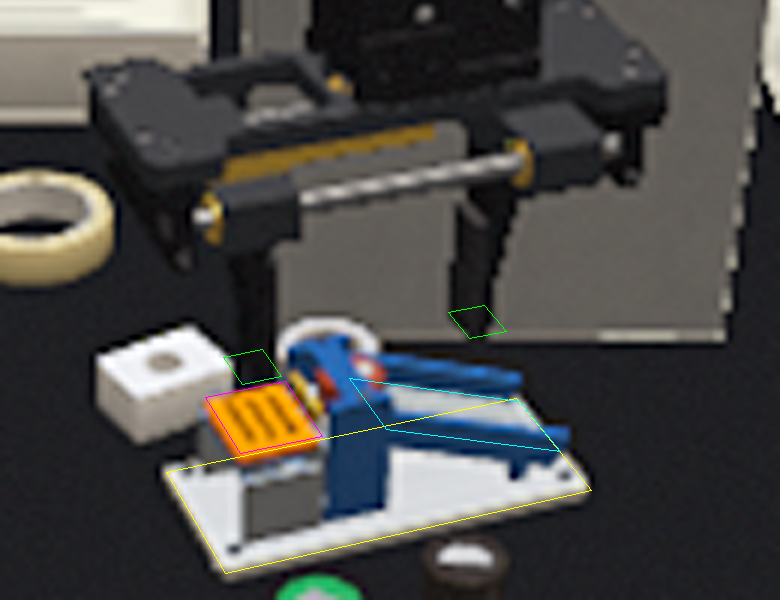

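Overlay check: the plate, key and chute outlines match the picture, the key finger (235–270, 375) stands over the orange key, and the other finger (475,325) is over the chute. Next I descend and start pressing.

Request:
drive_tool(plan=[{"rx": 0,"ry": 0,"rz": 0,"x": 0.0,"y": 0,"z": 0.012,"fingers": 0.862},{"rx": 0,"ry": 0,"rz": 0,"x": 0.0,"y": 0,"z": 0.02,"fingers": 0.862},{"rx": 0,"ry": 0,"rz": 0,"x": 0.0,"y": 0,"z": 0.0225,"fingers": 0.862},{"rx": 0,"ry": 0,"rz": 0,"x": 0.0,"y": 0,"z": 0.0245,"fingers": 0.862},{"rx": 0,"ry": 0,"rz": 0,"x": 0.0,"y": 0,"z": 0.026,"fingers": 0.862},{"rx": 0,"ry": 0,"rz": 0,"x": 0.0,"y": 0,"z": 0.026,"fingers": 0.862}])

```text
time: 5.05
ee_pos: [0.4842, 0.3066, 0.1113]
eef_rot: [0.573, 0.82, 0.0, -0.0]
ft_force: [-1.9, -0.5, 3.0]
width: 0.075
```

```bash
python3 look.py 5 side
```

```text
5.1 [-0.871  0.394  0.272  1.805 -0.126  0.959 -0.195] [-1.66 -1.63  2.77] [0.48421643 0.30664741 0.11135651] 0.07538181620496714
tip [ 4.57728692  0.93358072 41.35651363]
(array([0.00094016, 0.00058406, 0.00535667]), array([ 1.11277874e-05, -1.96237793e-05,  3.82452377e-04]))
```

View pics/side5.png

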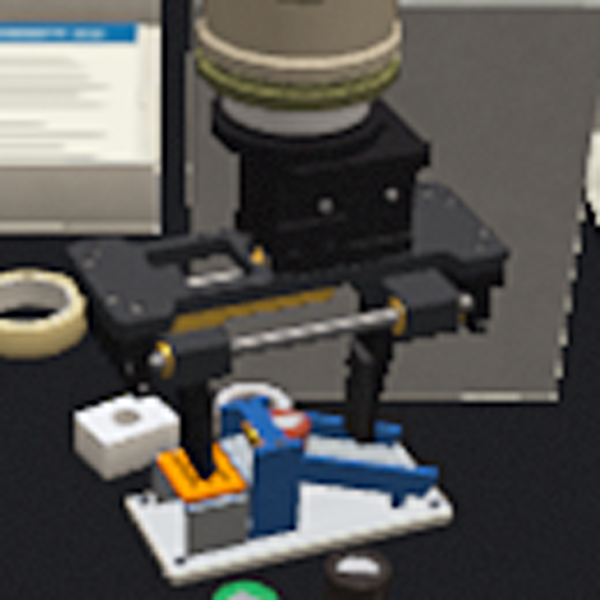

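The key is moving down (about 3 N), the specimen at (290,425) is still at the nest, and the second finger (360,435) stands in the chute. I'll press the rest of the way.

Request:
drive_tool(plan=[{"rx": 0,"ry": 0,"rz": 0,"x": 0.0,"y": 0,"z": 0.0015,"fingers": 0.862},{"rx": 0,"ry": 0,"rz": 0,"x": 0.0,"y": 0,"z": 0.003,"fingers": 0.862},{"rx": 0,"ry": 0,"rz": 0,"x": 0.0,"y": 0,"z": 0.0045,"fingers": 0.862},{"rx": 0,"ry": 0,"rz": 0,"x": 0.0,"y": 0,"z": 0.0045,"fingers": 0.862},{"rx": 0,"ry": 0,"rz": 0,"x": 0.0,"y": 0,"z": 0.0045,"fingers": 0.862},{"rx": 0,"ry": 0,"rz": 0,"x": 0.0,"y": 0,"z": 0.0045,"fingers": 0.862}])

```text
time: 5.85
ee_pos: [0.4843, 0.3067, 0.1068]
eef_rot: [0.573, 0.82, 0.0, 0.0]
ft_force: [-0.1, -0.5, 2.8]
width: 0.075
```

```bash
python3 look.py 6 side
```

```text
5.9 [-0.869  0.4    0.271  1.808 -0.128  0.95  -0.193] [-1.61 -0.66  3.29] [0.48428977 0.3066795  0.10682787] 0.07524563469212558
tip [ 4.48368128  0.92842476 36.82787193]
(array([0.00093582, 0.00050434, 0.00082812]), array([ 4.23090330e-05, -1.97885529e-05,  3.87399609e-04]))
```

View pics/side6.png

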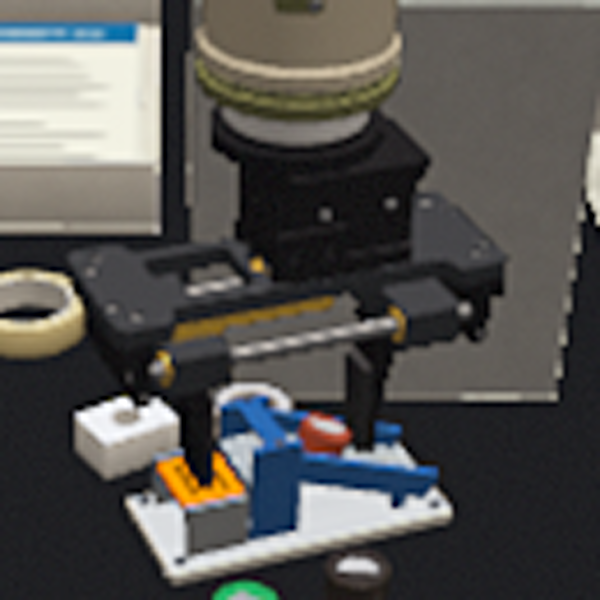

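The key is down, and the red specimen has come out onto the chute at (325,433), near the finger at (360,420). I'll measure whether it leans on the finger.

```bash
cat > spec.py <<'E'
from h import *
from bench import viewer,nets,monitor
c=viewer.camera("side");P=cloud(c);hsv=cv2.cvtColor(c["color"],cv2.COLOR_RGB2HSV)
H,S,V=cv2.split(hsv);q=P-O;ex=q@EX*1e3;ey=q@EY*1e3
roi=(c["depth"]>0)&(abs(ey)<25)&(ex>-30)&(ex<90)&(P[...,2]>.01)
m=roi&((H<7)|(H>172))&(S>110)&(V>60)
print("red",m.sum(),[np.percentile(a[m],[2,50,98]).round(1) for a in(ex,ey,P[...,2]*1e3)])
w=roi&(ex>8)&(ex<40)&(abs(ey)<14)&(P[...,2]>.042)
print("body",w.sum(),[np.percentile(a[w],[2,50,98]).round(1) for a in(ex,ey,P[...,2]*1e3)])
b=roi&(V<60)&(ex>34)&(P[...,2]>.03)&(P[...,2]<.08)
print("finger",b.sum(),[np.percentile(a[b],[2,50,98]).round(1) for a in(ex,ey,P[...,2]*1e3)])
print([(np.array(d["centre"]).round(3),d["confidence"],((np.array(d["centre"])-O)@EX*1e3).round(1)) for d in nets.find_in("specimen","side")])
s=monitor.read_state();print(s["time"],s["ft_force"],tip(s))
im=c["color"][:,:,::-1]
cv2.imwrite(f"pics/spec_{int(s['time']*1000)}.png",cv2.resize(im[170:230,280:355],(750,600),interpolation=cv2.INTER_CUBIC))
E
python3 spec.py; ls pics
```

```text
red 49 [array([15.5, 22.7, 36.9]), array([-10.3,  -4.4,  13.4]), array([40.3, 47.9, 52.7])]
body 103 [array([10.1, 22.5, 38.6]), array([-11.3,  -1.9,  13.6]), array([ 42.5,  50. , 440.9])]
finger 113 [array([41.7, 44.1, 52.6]), array([-11.4,  -7.3,  10.8]), array([39.4, 61.2, 78.3])]
[(array([0.461, 0.306, 0.048]), 0.39, np.float64(26.3))]
6.0 [-0.62377156  0.24571525  2.75719955] [ 4.4544145   0.90569518 36.81225132]
ov4.png
side0.png
side1.png
side2.png
side3.png
side4.png
side5.png
side6.png
side_z.png
sidefull3.png
spec_6000.png
top0.png
top3.png
top_z.png
topfull3.png
```

View pics/spec_6000.png

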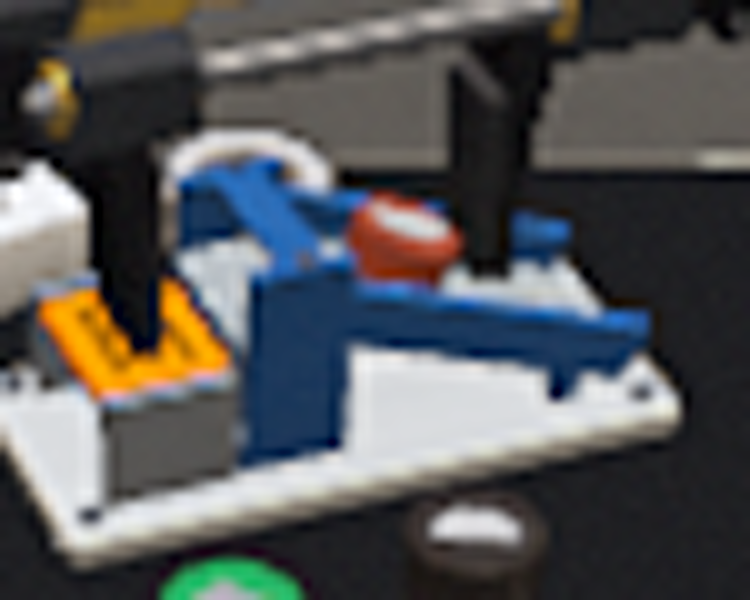

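Run:
```python
from h import *
from bench import viewer,monitor
c=viewer.camera("side")
im=cv2.resize(c["color"][:,:,::-1][170:230,280:355],(750,600),interpolation=cv2.INTER_CUBIC)
s=monitor.read_state();a=np.radians(21)
def w(p): p=np.asarray(p)/1e3;return O+p[:,:1]*EX+p[:,1:2]*EY+p[:,2:]*np.array([0,0,1])
def pl(p,col):
    q=(proj(c,w(p))-[280,170]+.5)*10-.5;cv2.polylines(im,[q.astype(int).reshape(-1,1,2)],True,col,1)
t=np.linspace(0,2*np.pi,40);u=np.array([np.cos(a),0,-np.sin(a)]);n=np.array([np.sin(a),0,np.cos(a)])
for bx,col in((24.6,(0,255,0)),(29,(255,255,0))):
    b=np.array([bx,0,42-(bx-6)*np.tan(a)])
    for h in(0,16): pl(b+h*n+12.5*np.cos(t)[:,None]*u+12.5*np.sin(t)[:,None]*np.array([0,1,0]),col)
x0=tip(s)[0]+s["width"]*500;y0=tip(s)[1];print(x0)
pl([(x0,y0-9.5,36.8),(x0,y0+9.5,36.8),(x0,y0+9.5,60),(x0,y0-9.5,60)],(255,0,255))
cv2.imwrite("pics/ov7.png",im)
```

```text
42.00939217647382
```

View pics/ov7.png

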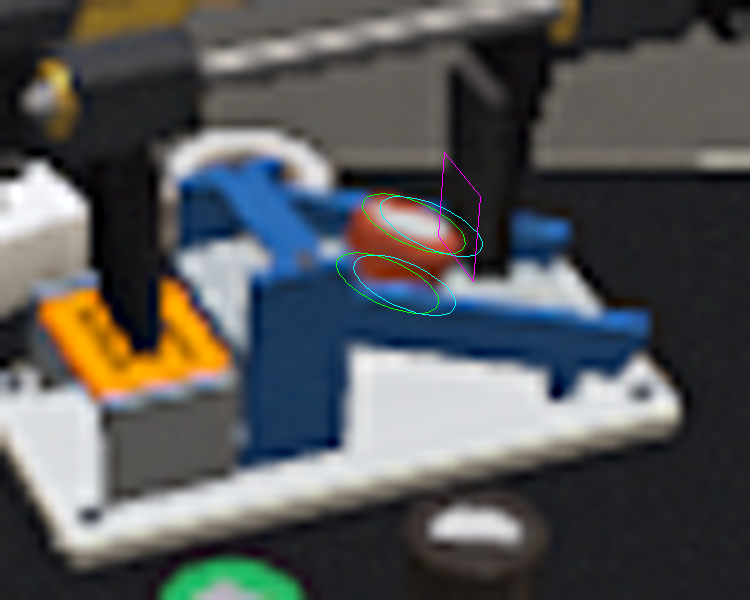

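The specimen matches the model of a puck leaning on the finger face (base at x≈25 mm). To confirm that it leans there freely, I'll move the finger 4 mm downhill and see whether it follows.

Request:
drive_tool(plan=[{"rx": 0,"ry": 0,"rz": 0,"x": 0.0,"y": -0.001,"z": 0,"fingers": 0.862},{"rx": 0,"ry": 0,"rz": 0,"x": 0.0,"y": -0.002,"z": 0,"fingers": 0.862},{"rx": 0,"ry": 0,"rz": 0,"x": 0.0,"y": -0.003,"z": 0,"fingers": 0.862},{"rx": 0,"ry": 0,"rz": 0,"x": 0.0,"y": -0.004,"z": 0,"fingers": 0.862},{"rx": 0,"ry": 0,"rz": 0,"x": 0.0,"y": -0.004,"z": 0,"fingers": 0.862},{"rx": 0,"ry": 0,"rz": 0,"x": 0.0,"y": -0.004,"z": 0,"fingers": 0.862}])

```text
time: 6.8
ee_pos: [0.4804, 0.3053, 0.1067]
eef_rot: [0.573, 0.82, -0.0, -0.0]
ft_force: [2.0, 0.7, 3.8]
width: 0.0752
```

```bash
python3 spec.py; ls -t pics|head -1
```

```text
red 48 [array([-12.1,  28.4,  43.2]), array([-10. ,  -4.4,  21.4]), array([37.2, 45.4, 50.9])]
body 91 [array([ 8.3, 24.7, 38.8]), array([-11.6,  -2.2,  13. ]), array([ 42.6,  50. , 441.1])]
finger 117 [array([45.9, 48.4, 56.1]), array([-11.7,  -7.1,   9.2]), array([40.6, 61.1, 79.1])]
[(array([0.454, 0.308, 0.045]), 0.62, np.float64(32.0))]
6.9 [1.98032879 0.67511003 3.80858815] [ 8.66169937  0.8886617  36.71087408]
spec_6900.png
```

```bash
python3 spec.py
python3 - <<'E'
import cv2,numpy as np
E
ls -t pics|head -1
```

```text
red 53 [array([-9.7, 28. , 42.6]), array([-11.6,  -5.6,  18.5]), array([38.1, 45.7, 52.3])]
body 89 [array([ 9.9, 24.8, 38.9]), array([-12.3,  -1.6,  12. ]), array([ 42.3,  49.5, 441.5])]
finger 115 [array([46.9, 48.6, 56.5]), array([-11.7,  -6.9,  10.1]), array([39.9, 60.2, 79. ])]
[(array([0.457, 0.304, 0.044]), 0.41, np.float64(31.4))]
7.0 [1.09420262 0.74952229 3.84096735] [ 8.59796106  0.90901792 36.75586877]
spec_7000.png
```

View pics/spec_6900.png

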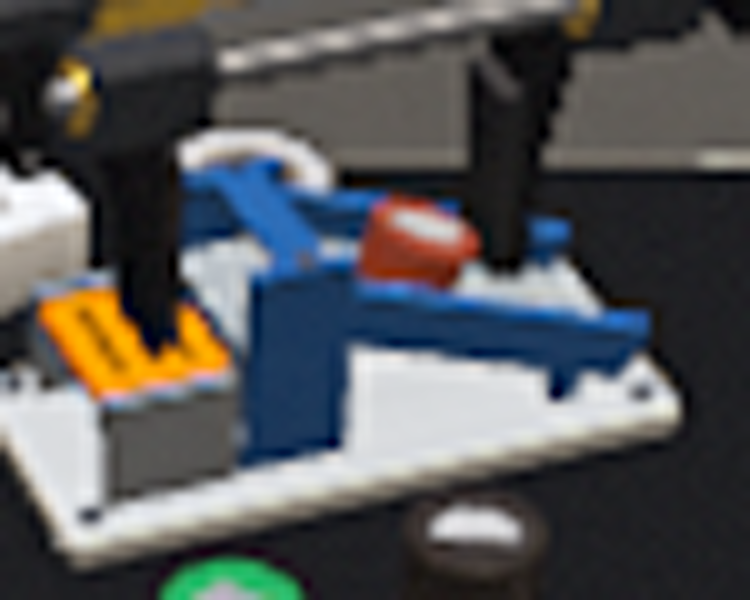

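The specimen (420,240) followed the finger (500,230) downhill and now stands still against it. The key finger (150,330) still holds the orange key down. I'm handing it in.

Run:
```python
from bench import workorder
print(workorder.close_job())
```

```text
the job is handed in; nothing more can be done
None
```

The job is handed in with one finger holding the orange key down and the red specimen resting on the chute against the other finger. No verdict was reported.

- **Key:** the fingertip is at about 36.8 mm, which puts the key about 9 mm down. The vertical force on the tool was about 3.8 N.
- **Specimen:** its base should be about 29 mm down from the nest, extrapolated from about 25 mm in a model overlay before I moved the finger 4 mm downhill. The specimen followed that move, and its position differed by only about 0.4 mm (measurement scatter) between the last two pictures. So I take it to be leaning freely on the finger.
- **Not confirmed directly:** the contact force between specimen and finger is too small to separate from the noise in the wrist force reading. It rests on that follow test and the pictures.
- **Other pieces:** I didn't measure the standing pieces again at the end. Nothing in the pictures suggests they were touched.
- **Refused call:** my first move call was rejected for its format before anything moved, and I resent it with every field filled in. The run took about 7 s of robot time.

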